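# Clear the balance: unstack the check weights into their case

## Robot

A 6-joint arm with a two-finger parallel gripper is mounted at the origin on a cart in front of the work surface, level with it; the furniture and walls round the work are solid. World frame = base frame: x ahead of the robot, y to its left, z up, the work surface at z = 0. Lengths are in mm, angles in rad, forces in N, time in s.
With the tool pointing down it reaches from about 350 to 875 mm from the base axis. Payload 4.2 kg.
Tool frame: the origin (TCP) lies midway between the tips of the shut fingers; the grasp point (between the pads) lies 19 mm behind it; z points along the fingers, y is the line along which they close (so a half turn about z gives the same grasp; the last joint's range is limited). The gripper opens to 85 mm and grips with 20 to 120 N. Pads are 22 mm wide; open, the fingers measure 114 mm over their backs; the gripper's body (76 mm by 85 mm) begins 54 mm behind the grasp point. The pads swing forward as they close: fully open they stand 13 mm farther back than shut.
Start: joints at [-0.929, 0.385, 0.008, 0, -1.194, -0.259], TCP at [233.463, -579.736, 231.312] pointing down, gripper open.
Joint ranges: [-3.14, 3.14], [-1.21, 2.06], [-1.07, 1.41], [-3.16, 2.05], [-2.99, -0.16], [-3.1, 3.1]. Speed limits (rad/s): [2.79, 2.79, 3.14, 3.14, 3.14, 3.14].

## Interface

Orientations are given as a unit quaternion [x, y, z, w].
In Python, from bench import arm gives the robot as it stands. The module is installed in compiled form; this text tells all that it offers.
- The arm moves only by the shell command python3 -m handwheel 'ROWS' [OPENING]. ROWS is JSON, a list of rows, each an object of numbers: "x", "y", "z": the shift along the world's x, y, z each as a share of 20 cm, from -1 to 1; "ax", "ay", "az": the turn, a rotation vector about the world's x, y, z each as a share of 90 degrees, from -1 to 1. In form: [{"x": .., "y": .., "z": .., "ax": .., "ay": .., "az": ..}, ...]. A call has exactly 8 rows; each row shifts and turns the commanded pose from where the row before left it; what a row does not reach is not made up. A row lasts 1/10 s, in which the tool goes at most 50 mm and 8.59 degrees, less where a joint would pass 70% of its speed; a pose out of reach is approached as far as the arm can. A call with a number of a shift or a turn outside -1 to 1 is refused whole. A call with a gripper value outside its range is refused whole. OPENING is the opening, from -1 (shut) to 1 (fully open), set as the call begins (- or left out, the last holds). The fingers move at their own pace and stop on an object; the grip force is fixed at half the most. Time passes only in rows, so rows that do not move let the fingers close, or fill a call up. It gives the time, the measured TCP pose, the force, the opening and the grip force at its end, in the units of the state.
- arm.read_state(): the state, without advancing time (a new reading comes with each control period).
- arm.get_image(name): name is "scene" or "top"; returns the picture (480x640x3 uint8, red, green, blue); there is no depth.
- arm.camera_params(name): a dict with "K" (3x3 intrinsics, pixels), "k1" (the pictures are not rectified: a ray, as slopes to the right and down, at radius r is drawn at 1 + k1 r^2 times it, then the intrinsics apply), "position" and "orientation" of the camera in the world. Camera axes: x right, y down, z forward; pixel columns grow to the right and rows downward; lengths in mm; the calibration is good to about 2 mm. A picture is of the moment at which its call begins. camera_params takes no time and is no camera call.
- arm.job_done(): hands the job in; it is judged then, once.
The state is a dict: "clock": time; "joints": joint angles; "joint_vel": joint speeds; "joint_efforts": joint torques, N m; "position": TCP position; "ee_rot": TCP orientation; "contact_force": force on the tool from outside, world axes, zero at the start; "wrist_torque": the same for the moment, N m; "gripper_width": finger opening in mm; "grasp_force": force on a finger pad.
Only numpy, scipy, OpenCV 4.12 (cv2) and the standard library are available. Lean on these libraries where they do the work, as an engineer would, in place of code of your own. Each camera call takes 0.05 s, during which the arm holds its last target. There are 200 camera calls.

## Task

The check weights have been left in two piles on the balance pan. Take the piles apart and put all five weights back in the weight case, each upright and flat on the floor of the dish whose rim is its own colour (and whose size suits it). Do not let any weight fall or be put down on the worktop on the way.

Things in the scene. Friction and masses are not known exactly. Their poses are not given: they have to be found in the camera images.
- weight_steel: Loose bright bare-steel check weight, a plain upright disc 50 mm in diameter and 26 mm high. Origin at the centre of its underside, z up along its axis. At the start it and the brass weight are the two bottom weights, side by side (about 100 mm apart) on the flat pan of a white bench balance; pan top 58 mm above the worktop.
- weight_brass: Loose yellow brass check weight, a plain upright disc 44 mm in diameter and 26 mm high. Origin at the centre of its underside, z up along its axis. At the start it is the bottom weight of the other pile on the balance pan, beside the steel one.
- weight_copper: Loose reddish copper check weight, a plain upright disc 36 mm in diameter and 20 mm high. Origin at the centre of its underside, z up along its axis. At the start it stands on the steel or the brass weight and carries the small blue one.
- weight_dark: Loose dark grey blackened-steel check weight, a plain upright disc 30 mm in diameter and 20 mm high. Origin at the centre of its underside, z up along its axis. At the start it stands on the steel or the brass weight, whichever does not carry the copper one; nothing is on it.
- weight_blue: Loose blue-lacquered check weight, a plain upright disc 22 mm in diameter and 16 mm high. Origin at the centre of its underside, z up along its axis. At the start it stands on top of the copper weight.
- dish_steel: Fixed round dish with a bright bare-steel coloured rim: inside diameter 66 mm, outside 76, 9 mm high, grey floor 4 mm above its underside; rim 41 mm above the worktop. Origin: centre of its underside, z up, x and y parallel to the sides of the low wooden case (walls 42 mm high). The five dishes sit at the corners and middle of a 114 mm square in it; which is where changes.
- dish_brass: Fixed round dish with a yellow brass coloured rim: inside diameter 60 mm, outside 70, 9 mm high, grey floor 4 mm above its underside; rim 41 mm above the worktop. Origin: centre of its underside, z up, x and y parallel to the sides of the low wooden case (walls 42 mm high). The five dishes sit at the corners and middle of a 114 mm square in it; which is where changes.
- dish_copper: Fixed round dish with a reddish copper coloured rim: inside diameter 52 mm, outside 62, 9 mm high, grey floor 4 mm above its underside; rim 41 mm above the worktop. Origin: centre of its underside, z up, x and y parallel to the sides of the low wooden case (walls 42 mm high). The five dishes sit at the corners and middle of a 114 mm square in it; which is where changes.
- dish_dark: Fixed round dish with a dark grey blackened-steel coloured rim: inside diameter 46 mm, outside 56, 9 mm high, grey floor 4 mm above its underside; rim 41 mm above the worktop. Origin: centre of its underside, z up, x and y parallel to the sides of the low wooden case (walls 42 mm high). The five dishes sit at the corners and middle of a 114 mm square in it; which is where changes.
- dish_blue: Fixed round dish with a blue-lacquered coloured rim: inside diameter 38 mm, outside 48, 9 mm high, grey floor 4 mm above its underside; rim 41 mm above the worktop. Origin: centre of its underside, z up, x and y parallel to the sides of the low wooden case (walls 42 mm high). The five dishes sit at the corners and middle of a 114 mm square in it; which is where changes.

How it is judged (in metres and radians):
At the end, for the whole second after the job is handed in: Each of the five weights lies upright (within 0.06 rad) and at rest on the floor of the dish of its own colour, its underside within 2 mm of the dish floor and its axis within 10 mm of the dish's centre (horizontal distance between weight_steel and dish_steel below 0.01 m and z of weight_steel in the frame of dish_steel between 0.002 and 0.006 m and angle between each of weight_steel, weight_brass, weight_copper, weight_dark, weight_blue's own z axis and vertical below 0.06 rad and linear speed of each of weight_steel, weight_brass, weight_copper, weight_dark, weight_blue below 0.01 m/s and horizontal distance between weight_brass and dish_brass below 0.01 m and z of weight_brass in the frame of dish_brass between 0.002 and 0.006 m and horizontal distance between weight_copper and dish_copper below 0.01 m and z of weight_copper in the frame of dish_copper between 0.002 and 0.006 m and horizontal distance between weight_dark and dish_dark below 0.01 m and z of weight_dark in the frame of dish_dark between 0.002 and 0.006 m and horizontal distance between weight_blue and dish_blue below 0.01 m and z of weight_blue in the frame of dish_blue between 0.002 and 0.006 m); the robot touches nothing.
It fails at once if a weight came down on the worktop (height (world z) of any of weight_steel, weight_brass, weight_copper, weight_dark, weight_blue below 0.006 m).
It also fails if it takes over 120 s, if anything falls off the work surface, if the arm or the gripper's body presses on something with over 40 N, if the wrist force passes 120 N, or if a joint passes its speed limit or range.

## Working session

There is one attempt and no reset: what is moved stays moved. The work goes in short steps, Python scripts to look and compute and a shell command to move; the robot and the scene stay as the last step left them, time stands still between calls to the robot, and variables do not carry over. Pictures are saved under pics/ and viewed, at most 14 in all, crops included, and the job is handed in when it is done.

```bash
mkdir -p pics; python3 - <<'E'
from bench import arm
import cv2
for n in("scene","top"):
    p=arm.camera_params(n);print(n,p)
    cv2.imwrite(f"pics/{n}0.png",arm.get_image(n)[:,:,::-1])
s=arm.read_state();print(s)
E
```

```text
scene {'K': array([[583.18982464,   0.        , 306.10255344],
       [  0.        , 583.18982464, 240.36292432],
       [  0.        ,   0.        ,   1.        ]]), 'k1': -0.05990997114113124, 'position': array([-54.893965  , 549.76258672, 987.24186097]), 'orientation': array([-0.36634474,  0.85727278, -0.32955409,  0.14922804])}
top {'K': array([[482.68627323,   0.        , 315.86195622],
       [  0.        , 482.68627323, 235.97403246],
       [  0.        ,   0.        ,   1.        ]]), 'k1': -0.007011782454248903, 'position': array([ 380.31368346,   23.44039926, 1085.88030404]), 'orientation': array([-0.69809966,  0.71217755, -0.04985027,  0.05454306])}
{'clock': 0.1, 'joints': array([-9.29376687e-01,  3.85542306e-01,  6.75590308e-03, -4.25310996e-04,
       -1.19398557e+00, -2.58634422e-01]), 'joint_vel': array([-6.54413436e-04, -2.99143212e-03,  3.05254605e-03,  2.02453453e-03,
       -7.07534356e-05,  3.06377781e-05]), 'joint_efforts': array([-6.30029353e-04, -3.93318880e+01,  1.88929743e+01,  4.19793829e+00,
       -2.60156616e-03,  9.93061718e-06]), 'position': array([ 233.28354174, -579.27562225,  230.2920028 ]), 'ee_rot': array([-1.90149151e-01,  9.81754697e-01,  9.75448346e-04, -2.51713074e-04]), 'contact_force': array([-0.19758849,  0.05873902, -0.49589926]), 'wrist_torque': array([ 0.03522127,  0.0181275 , -0.07067086]), 'grasp_force': 0.0, 'gripper_width': 85.4511566086289}
```

View pics/top0.png

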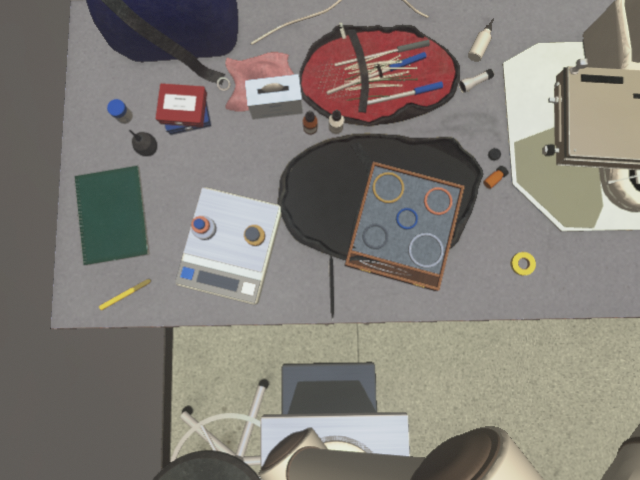

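View pics/scene0.png

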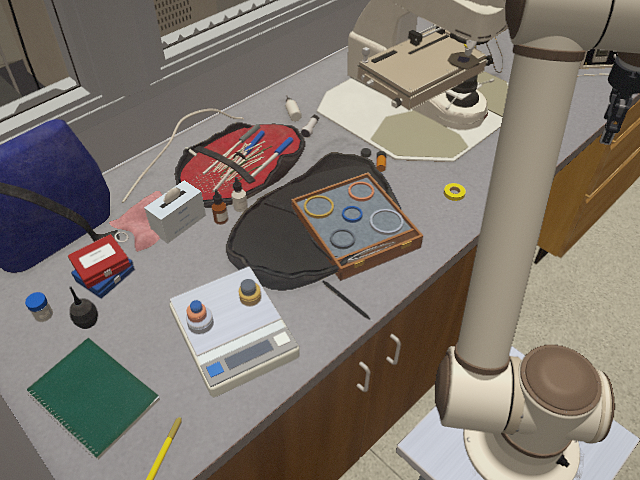

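The top view shows the steel/copper/blue pile at (202,227) and the brass/dark pile at (254,236). The dishes are brass (389,187), copper (438,200), blue (407,218), dark (375,237) and steel (426,250). Next I'll take enlarged crops.

```bash
python3 - <<'E'
import cv2
def crop(f,x0,y0,x1,y1,k,o,st):
    im=cv2.resize(cv2.imread(f)[y0:y1,x0:x1],None,fx=k,fy=k,interpolation=cv2.INTER_CUBIC)
    for x in range(x0,x1,st): cv2.line(im,((x-x0)*k,0),((x-x0)*k,8),(0,255,0),1);cv2.putText(im,str(x),((x-x0)*k,18),0,.35,(0,255,0),1)
    for y in range(y0,y1,st): cv2.line(im,(0,(y-y0)*k),(8,(y-y0)*k),(0,255,0),1);cv2.putText(im,str(y),(9,(y-y0)*k+4),0,.35,(0,255,0),1)
    return im
import numpy as np
a=crop("pics/top0.png",180,205,280,250,8,0,10)   # 800x360
cv2.imwrite("pics/bal.png",a)
cv2.imwrite("pics/case.png",crop("pics/top0.png",345,155,470,275,5,0,10))
E
```

```text
(no output)
```

View pics/bal.png

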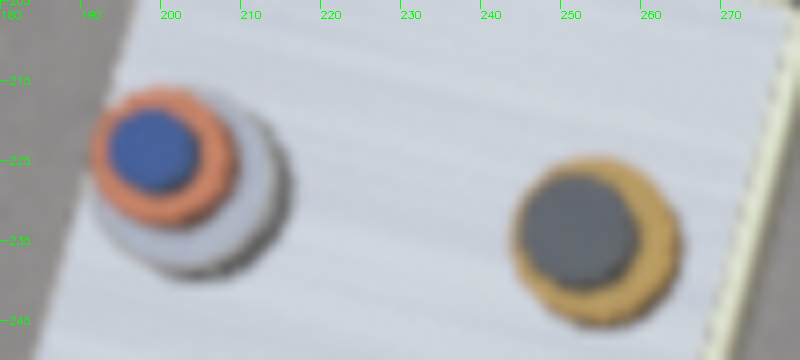

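View pics/case.png

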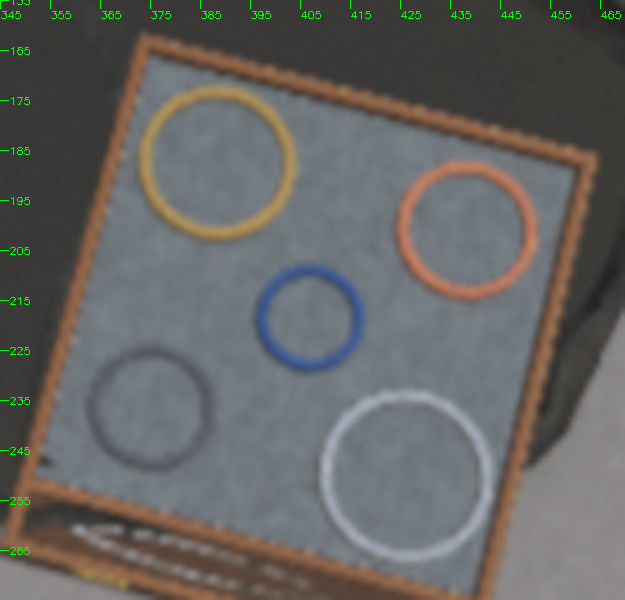

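Crop readings, as full-image centres: blue (198.8,223.4), copper (199.7,224.3), steel (202.8,227.3), dark (251.8,233.4) and brass (254.1,234.9). The dishes are brass (388.2,187.2), copper (438.2,200.6), blue (406.8,218.0), dark (374.6,236.4) and steel (425.8,249.6).

```bash
cat > h.py <<'E'
from bench import arm
import numpy as np,cv2
from scipy.spatial.transform import Rotation as R
def ray(n,uv,z):
    p=arm.camera_params(n);K=p["K"];d=np.array([p["k1"],0,0,0,0.])
    s=cv2.undistortPoints(np.array([[uv]],float),K,d)[0,0]
    v=R.from_quat(p["orientation"]).apply([*s,1]);o=p["position"]
    return (o+v*(z-o[2])/v[2])[:2]
E
python3 - <<'E'
from h import *
W=dict(blue=(198.8,223.4,120),copper=(199.7,224.3,104),steel=(202.8,227.3,84),dark=(251.8,233.4,104),brass=(254.1,234.9,84))
D=dict(brass=(388.2,187.2),copper=(438.2,200.6),blue=(406.8,218),dark=(374.6,236.4),steel=(425.8,249.6))
for k,v in W.items(): print(k,ray("top",v[:2],v[2]).round(1))
P={k:ray("top",v,41) for k,v in D.items()}
for k in P: print("dish",k,P[k].round(1))
print(np.mean([P[k] for k in P if k!="blue"],0))
# scene-view predictions to cross check
print("side",[round(np.linalg.norm(P[a]-P[b]),1) for a,b in (("brass","copper"),("copper","steel"),("steel","dark"),("dark","brass"))])
E
```

```text
blue [554.9 266.3]
copper [555.9 268.4]
steel [552.9 266.7]
dark [534.6 160.4]
brass [534.5 158.4]
dish brass [ 642.  -133.8]
dish copper [ 609.3 -242.9]
dish blue [ 571.7 -171.7]
dish dark [532.3 -99.5]
dish steel [ 501.  -209.7]
[ 571.18614134 -171.4775673 ]
side [np.float64(113.9), np.float64(113.3), np.float64(114.6), np.float64(115.0)]
```

```bash
R='';
python3 -m handwheel '[{"x":0.067,"y":0.176},{"x":0.067,"y":0.176},{"x":0.067,"y":0.176},{"x":0.067,"y":0.176},{"x":0.067,"y":0.176},{"x":0.067,"y":0.176},{"x":0.067,"y":0.176},{"x":0.067,"y":0.176}]' 1
python3 -m handwheel '[{"x":0.067,"y":0.176},{"x":0.067,"y":0.176},{"x":0.067,"y":0.176},{"x":0.067,"y":0.176},{"x":0.067,"y":0.176},{"x":0.067,"y":0.176},{"x":0.067,"y":0.176},{"x":0.067,"y":0.176}]'
python3 -m handwheel '[{"x":0.067,"y":0.176},{"x":0.067,"y":0.176},{"x":0.067,"y":0.176},{"x":0.067,"y":0.176},{"x":0.067,"y":0.176},{"x":0.067,"y":0.176},{"x":0.067,"y":0.176},{"x":0.067,"y":0.176}]'
```

```text
invalid input at $[0]: expected keys x, y, z, ax, ay, az
invalid input at $[0]: expected keys x, y, z, ax, ay, az
invalid input at $[0]: expected keys x, y, z, ax, ay, az
```

```bash
python3 -m handwheel '[{"x":0.067,"y":0.176,"z":0,"ax":0,"ay":0,"az":0},{"x":0.067,"y":0.176,"z":0,"ax":0,"ay":0,"az":0},{"x":0.067,"y":0.176,"z":0,"ax":0,"ay":0,"az":0},{"x":0.067,"y":0.176,"z":0,"ax":0,"ay":0,"az":0},{"x":0.067,"y":0.176,"z":0,"ax":0,"ay":0,"az":0},{"x":0.067,"y":0.176,"z":0,"ax":0,"ay":0,"az":0},{"x":0.067,"y":0.176,"z":0,"ax":0,"ay":0,"az":0},{"x":0.067,"y":0.176,"z":0,"ax":0,"ay":0,"az":0}]' 1
python3 -m handwheel '[{"x":0.067,"y":0.176,"z":0,"ax":0,"ay":0,"az":0},{"x":0.067,"y":0.176,"z":0,"ax":0,"ay":0,"az":0},{"x":0.067,"y":0.176,"z":0,"ax":0,"ay":0,"az":0},{"x":0.067,"y":0.176,"z":0,"ax":0,"ay":0,"az":0},{"x":0.067,"y":0.176,"z":0,"ax":0,"ay":0,"az":0},{"x":0.067,"y":0.176,"z":0,"ax":0,"ay":0,"az":0},{"x":0.067,"y":0.176,"z":0,"ax":0,"ay":0,"az":0},{"x":0.067,"y":0.176,"z":0,"ax":0,"ay":0,"az":0}]'
```

```text
clock: 0.9
position: [340.7, -296.6, 231.0]
ee_rot: [-0.19, 0.982, 0.0, -0.0]
contact_force: [0.9, 0.0, -0.7]
gripper_width: 85.3
grasp_force: 0.0
clock: 1.7
position: [447.8, -15.0, 231.2]
ee_rot: [-0.19, 0.982, 0.0, -0.0]
contact_force: [1.0, 0.8, 1.0]
gripper_width: 85.6
grasp_force: 0.0
```

```bash
python3 -m handwheel '[{"x":0.067,"y":0.176,"z":0,"ax":0,"ay":0,"az":0},{"x":0.067,"y":0.176,"z":0,"ax":0,"ay":0,"az":0},{"x":0.067,"y":0.176,"z":0,"ax":0,"ay":0,"az":0},{"x":0.067,"y":0.176,"z":0,"ax":0,"ay":0,"az":0},{"x":0.067,"y":0.176,"z":0,"ax":0,"ay":0,"az":0},{"x":0.067,"y":0.176,"z":0,"ax":0,"ay":0,"az":0},{"x":0.067,"y":0.176,"z":0,"ax":0,"ay":0,"az":0},{"x":0.067,"y":0.176,"z":0,"ax":0,"ay":0,"az":0}]'
python3 -m handwheel '[{"x":0,"y":0,"z":-0.1,"ax":0,"ay":0,"az":0},{"x":0,"y":0,"z":-0.1,"ax":0,"ay":0,"az":0},{"x":0,"y":0,"z":-0.1,"ax":0,"ay":0,"az":0},{"x":0,"y":0,"z":-0.1,"ax":0,"ay":0,"az":0},{"x":0,"y":0,"z":-0.05,"ax":0,"ay":0,"az":0},{"x":0,"y":0,"z":-0.05,"ax":0,"ay":0,"az":0},{"x":0,"y":0,"z":0,"ax":0,"ay":0,"az":0},{"x":0,"y":0,"z":0,"ax":0,"ay":0,"az":0}]' 
python3 - <<'E'
from h import *
im=arm.get_image("scene")[:,:,::-1]
cv2.imwrite("pics/s1.png",cv2.resize(im[200:400,120:340],None,fx=3,fy=3))
E
```

```text
clock: 2.5
position: [555.1, 266.4, 230.8]
ee_rot: [-0.19, 0.982, -0.0, -0.001]
contact_force: [0.4, -0.2, 0.8]
gripper_width: 85.2
grasp_force: 0.0
clock: 3.3
position: [555.5, 265.3, 131.9]
ee_rot: [-0.19, 0.982, 0.0, 0.0]
contact_force: [0.5, 0.3, 0.4]
gripper_width: 85.5
grasp_force: 0.0
```

View pics/s1.png

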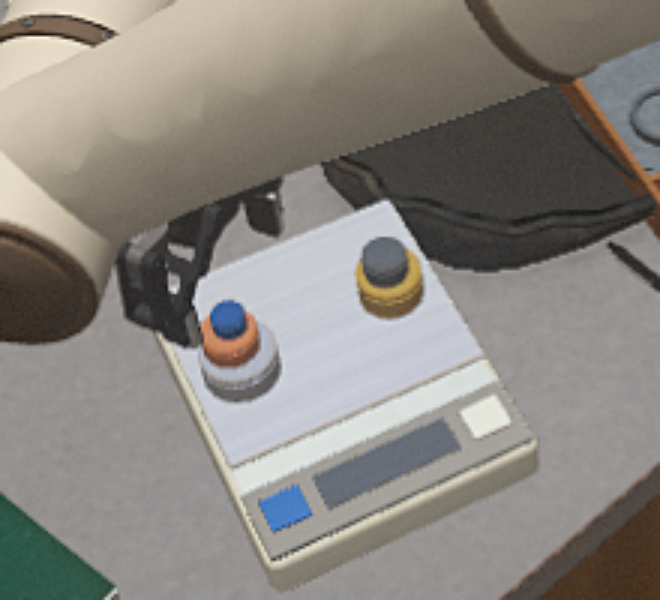

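The scene crop shows blue's top near (196,305) in full-image pixels. The fingertips are near (180,312) and (208,277). I'll check this by projection.

```bash
cat >> h.py <<'E'
def proj(n,P):
    p=arm.camera_params(n);Ri=R.from_quat(p["orientation"]).inv()
    c=Ri.apply(np.array(P,float)-p["position"])
    return cv2.projectPoints(c[None],np.zeros(3),np.zeros(3),p["K"],np.array([p["k1"],0,0,0,0.]))[0].ravel().round(1)
E
python3 - <<'E'
from h import *
d=np.array([-.373,.928,0])
print("blue",proj("scene",[555,266,120]),"brass",proj("scene",[534.5,158.4,84]), "dark",proj("scene",[534.6,160.4,104]))
for s in(-57,-42,42,57): print(s,proj("scene",np.array([555.5,265.3,145])+s*d))
E
```

```text
blue [197.5 303.1] brass [251.  289.3] dark [249.3 283.5]
-57 [211.7 272.3]
-42 [207.5 278. ]
42 [183.  311.9]
57 [178.3 318.2]
```

Projection and picture agree to within about 1 px, so I'll go down and grip blue.

```bash
python3 -m handwheel '[{"x":0,"y":0.002,"z":-0.03,"ax":0,"ay":0,"az":0},{"x":0,"y":0.002,"z":-0.03,"ax":0,"ay":0,"az":0},{"x":0,"y":0,"z":-0.03,"ax":0,"ay":0,"az":0},{"x":0,"y":0,"z":-0.01,"ax":0,"ay":0,"az":0},{"x":0,"y":0,"z":0,"ax":0,"ay":0,"az":0},{"x":0,"y":0,"z":0,"ax":0,"ay":0,"az":0},{"x":0,"y":0,"z":0,"ax":0,"ay":0,"az":0},{"x":0,"y":0,"z":0,"ax":0,"ay":0,"az":0}]'
python3 -m handwheel '[{"x":0,"y":0,"z":0,"ax":0,"ay":0,"az":0},{"x":0,"y":0,"z":0,"ax":0,"ay":0,"az":0},{"x":0,"y":0,"z":0,"ax":0,"ay":0,"az":0},{"x":0,"y":0,"z":0,"ax":0,"ay":0,"az":0},{"x":0,"y":0,"z":0,"ax":0,"ay":0,"az":0},{"x":0,"y":0,"z":0,"ax":0,"ay":0,"az":0},{"x":0,"y":0,"z":0,"ax":0,"ay":0,"az":0},{"x":0,"y":0,"z":0,"ax":0,"ay":0,"az":0}]' -1
```

```text
clock: 4.15
position: [555.2, 266.0, 111.6]
ee_rot: [-0.19, 0.982, 0.0, 0.0]
contact_force: [-0.1, 0.5, 0.5]
gripper_width: 85.7
grasp_force: 0.0
clock: 4.95
position: [555.3, 266.0, 111.7]
ee_rot: [-0.19, 0.982, 0.0, 0.0]
contact_force: [-0.5, 0.1, 1.5]
gripper_width: 18.5
grasp_force: 58.7
```

```bash
python3 -m handwheel '[{"x":0,"y":0,"z":0.02,"ax":0,"ay":0,"az":0},{"x":0,"y":0,"z":0.05,"ax":0,"ay":0,"az":0},{"x":0,"y":0,"z":0.1,"ax":0,"ay":0,"az":0},{"x":0,"y":0,"z":0.1,"ax":0,"ay":0,"az":0},{"x":0,"y":0,"z":0.1,"ax":0,"ay":0,"az":0},{"x":0,"y":0,"z":0.03,"ax":0,"ay":0,"az":0},{"x":0,"y":0,"z":0,"ax":0,"ay":0,"az":0},{"x":0,"y":0,"z":0,"ax":0,"ay":0,"az":0}]'
python3 - <<'E'
from h import *
im=arm.get_image("scene")[:,:,::-1]
cv2.imwrite("pics/s2.png",cv2.resize(im[225:345,140:300],None,fx=5,fy=5,interpolation=2))
E
```

```text
clock: 5.75
position: [554.4, 265.6, 190.4]
ee_rot: [-0.19, 0.982, -0.0, -0.001]
contact_force: [-0.3, -0.0, -0.8]
gripper_width: 18.7
grasp_force: 58.7
```

View pics/s2.png

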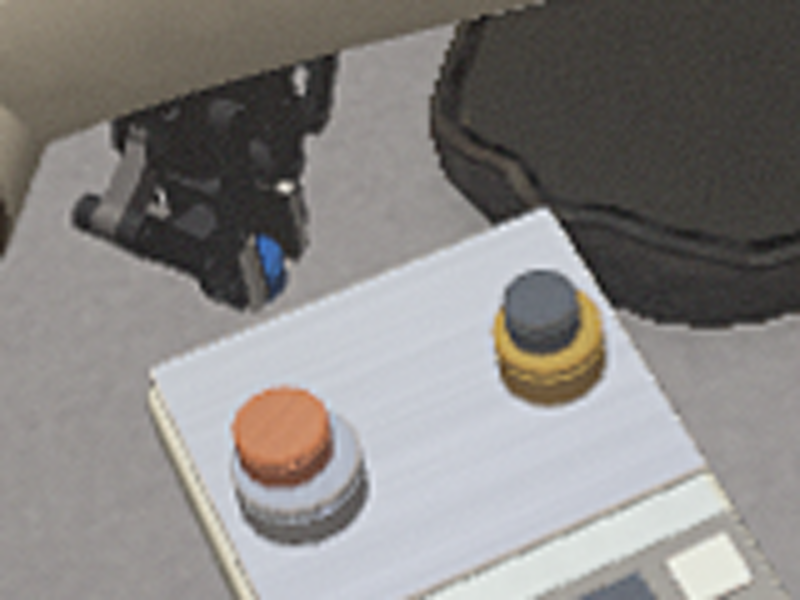

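Blue is held, and the copper/steel and brass/dark piles are undisturbed. Copper's top is near (196.6,310.6).

```bash
python3 -m handwheel '[{"x":0.007,"y":-0.1,"z":0,"ax":0,"ay":0,"az":0},{"x":0.007,"y":-0.182,"z":0,"ax":0,"ay":0,"az":0},{"x":0.007,"y":-0.2,"z":0,"ax":0,"ay":0,"az":0},{"x":0.007,"y":-0.2,"z":0,"ax":0,"ay":0,"az":0},{"x":0.007,"y":-0.2,"z":0,"ax":0,"ay":0,"az":0},{"x":0.007,"y":-0.2,"z":0,"ax":0,"ay":0,"az":0},{"x":0.007,"y":-0.2,"z":0,"ax":0,"ay":0,"az":0},{"x":0.007,"y":-0.2,"z":0,"ax":0,"ay":0,"az":0}]'
python3 -m handwheel '[{"x":0.007,"y":-0.2,"z":0,"ax":0,"ay":0,"az":0},{"x":0.007,"y":-0.2,"z":0,"ax":0,"ay":0,"az":0},{"x":0.007,"y":-0.2,"z":0,"ax":0,"ay":0,"az":0},{"x":0.007,"y":-0.1,"z":0,"ax":0,"ay":0,"az":0},{"x":0,"y":0,"z":-0.1,"ax":0,"ay":0,"az":0},{"x":0,"y":0,"z":-0.15,"ax":0,"ay":0,"az":0},{"x":0,"y":0,"z":-0.15,"ax":0,"ay":0,"az":0},{"x":0,"y":0,"z":-0.1,"ax":0,"ay":0,"az":0}]'
python3 -m handwheel '[{"x":0,"y":0,"z":0,"ax":0,"ay":0,"az":0},{"x":0,"y":0,"z":0,"ax":0,"ay":0,"az":0},{"x":0,"y":0,"z":0,"ax":0,"ay":0,"az":0},{"x":0,"y":0,"z":0,"ax":0,"ay":0,"az":0},{"x":0,"y":0,"z":0,"ax":0,"ay":0,"az":0},{"x":0,"y":0,"z":0,"ax":0,"ay":0,"az":0},{"x":0,"y":0,"z":0,"ax":0,"ay":0,"az":0},{"x":0,"y":0,"z":0,"ax":0,"ay":0,"az":0}]'
```

```text
clock: 6.6
position: [565.3, -32.9, 190.5]
ee_rot: [-0.19, 0.982, 0.0, -0.001]
contact_force: [0.2, -0.7, -0.8]
gripper_width: 18.8
grasp_force: 58.7
clock: 7.4
position: [569.5, -171.2, 88.2]
ee_rot: [-0.19, 0.982, 0.001, -0.002]
contact_force: [-0.5, 0.4, -1.2]
gripper_width: 18.4
grasp_force: 58.8
clock: 8.2
position: [571.9, -170.5, 91.4]
ee_rot: [-0.19, 0.982, -0.0, 0.0]
contact_force: [0.4, 0.4, 0.1]
gripper_width: 18.7
grasp_force: 58.8
```

```bash
python3 -m handwheel '[{"x":0,"y":-0.005,"z":-0.05,"ax":0,"ay":0,"az":0},{"x":0,"y":0,"z":-0.05,"ax":0,"ay":0,"az":0},{"x":0,"y":0,"z":-0.05,"ax":0,"ay":0,"az":0},{"x":0,"y":0,"z":-0.05,"ax":0,"ay":0,"az":0},{"x":0,"y":0,"z":-0.02,"ax":0,"ay":0,"az":0},{"x":0,"y":0,"z":-0.01,"ax":0,"ay":0,"az":0},{"x":0,"y":0,"z":0,"ax":0,"ay":0,"az":0},{"x":0,"y":0,"z":0,"ax":0,"ay":0,"az":0}]'
python3 -m handwheel '[{"x":0,"y":0,"z":-0.005,"ax":0,"ay":0,"az":0},{"x":0,"y":0,"z":0,"ax":0,"ay":0,"az":0},{"x":0,"y":0,"z":0,"ax":0,"ay":0,"az":0},{"x":0,"y":0,"z":0,"ax":0,"ay":0,"az":0},{"x":0,"y":0,"z":0,"ax":0,"ay":0,"az":0},{"x":0,"y":0,"z":0,"ax":0,"ay":0,"az":0},{"x":0,"y":0,"z":0,"ax":0,"ay":0,"az":0},{"x":0,"y":0,"z":0,"ax":0,"ay":0,"az":0}]'
```

```text
clock: 9.0
position: [572.2, -171.6, 45.7]
ee_rot: [-0.19, 0.982, -0.0, 0.0]
contact_force: [0.4, 0.1, -0.4]
gripper_width: 18.7
grasp_force: 58.8
clock: 9.8
position: [571.9, -171.5, 44.3]
ee_rot: [-0.19, 0.982, 0.0, -0.0]
contact_force: [-0.3, 0.5, -0.3]
gripper_width: 18.5
grasp_force: 58.8
```

```bash
python3 -m handwheel '[{"x":0,"y":0,"z":-0.003,"ax":0,"ay":0,"az":0},{"x":0,"y":0,"z":0,"ax":0,"ay":0,"az":0},{"x":0,"y":0,"z":0,"ax":0,"ay":0,"az":0},{"x":0,"y":0,"z":0,"ax":0,"ay":0,"az":0},{"x":0,"y":0,"z":0,"ax":0,"ay":0,"az":0},{"x":0,"y":0,"z":0,"ax":0,"ay":0,"az":0},{"x":0,"y":0,"z":0,"ax":0,"ay":0,"az":0},{"x":0,"y":0,"z":0,"ax":0,"ay":0,"az":0}]'
python3 -m handwheel '[{"x":0,"y":0,"z":0,"ax":0,"ay":0,"az":0},{"x":0,"y":0,"z":0,"ax":0,"ay":0,"az":0},{"x":0,"y":0,"z":0,"ax":0,"ay":0,"az":0},{"x":0,"y":0,"z":0,"ax":0,"ay":0,"az":0},{"x":0,"y":0,"z":0,"ax":0,"ay":0,"az":0},{"x":0,"y":0,"z":0.05,"ax":0,"ay":0,"az":0},{"x":0,"y":0,"z":0.15,"ax":0,"ay":0,"az":0},{"x":0,"y":0,"z":0.2,"ax":0,"ay":0,"az":0}]' 0
python3 -m handwheel '[{"x":0,"y":0,"z":0.2,"ax":0,"ay":0,"az":0},{"x":-0.01,"y":0.2,"z":0.1,"ax":0,"ay":0,"az":0},{"x":-0.01,"y":0.2,"z":0,"ax":0,"ay":0,"az":0},{"x":-0.01,"y":0.2,"z":0,"ax":0,"ay":0,"az":0},{"x":-0.01,"y":0.2,"z":0,"ax":0,"ay":0,"az":0},{"x":-0.01,"y":0.2,"z":0,"ax":0,"ay":0,"az":0},{"x":-0.01,"y":0.2,"z":0,"ax":0,"ay":0,"az":0},{"x":-0.01,"y":0.2,"z":0,"ax":0,"ay":0,"az":0}]' 1
python3 - <<'E'
from h import *
im=arm.get_image("scene")[:,:,::-1]
cv2.imwrite("pics/s3.png",cv2.resize(im[170:280,285:430],None,fx=5,fy=5,interpolation=2))
print(proj("scene",[571.5,-171.5,52]),proj("scene",[571.5,-171.5,41]),proj("scene",[555.4,267,104]))
E
```

```text
clock: 10.6
position: [571.8, -171.5, 43.7]
ee_rot: [-0.19, 0.982, 0.0, -0.0]
contact_force: [0.4, 0.6, -0.2]
gripper_width: 18.2
grasp_force: 58.8
clock: 11.4
position: [570.5, -171.4, 123.4]
ee_rot: [-0.19, 0.982, 0.001, -0.002]
contact_force: [1.4, 0.0, 0.1]
gripper_width: 42.7
grasp_force: 0.0
clock: 12.2
position: [557.6, 110.1, 184.8]
ee_rot: [-0.19, 0.982, 0.0, 0.001]
contact_force: [1.2, 0.4, -0.3]
gripper_width: 85.7
grasp_force: 0.0
[353.  208.8] [352.8 212.2] [198.2 308.4]
```

View pics/s3.png

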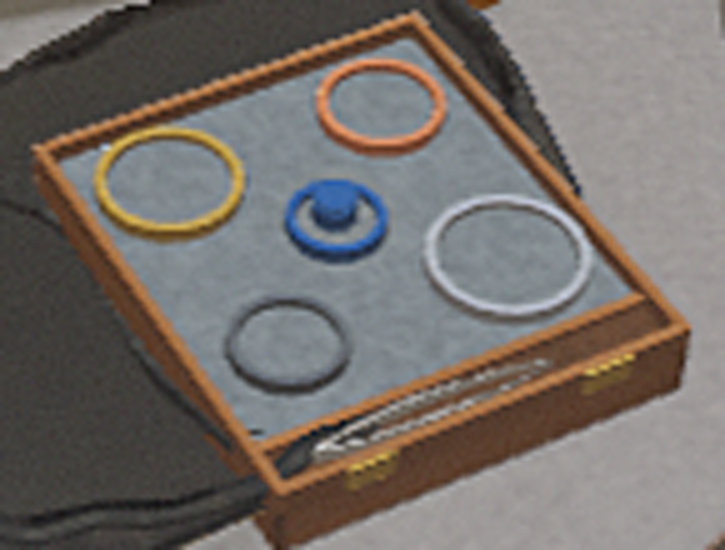

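Blue stands in its dish: its top is at (352,209) and the rim centre at (352,214), which puts it within about 3 mm of centre. Next is copper.

```bash
python3 -m handwheel '[{"x":-0.003,"y":0.198,"z":0,"ax":0,"ay":0,"az":0},{"x":-0.003,"y":0.198,"z":0,"ax":0,"ay":0,"az":0},{"x":-0.003,"y":0.198,"z":0,"ax":0,"ay":0,"az":0},{"x":-0.003,"y":0.198,"z":0,"ax":0,"ay":0,"az":0},{"x":0,"y":0,"z":-0.1,"ax":0,"ay":0,"az":0},{"x":0,"y":0,"z":-0.1,"ax":0,"ay":0,"az":0},{"x":0,"y":0,"z":-0.05,"ax":0,"ay":0,"az":0},{"x":0,"y":0,"z":0,"ax":0,"ay":0,"az":0}]'
python3 -m handwheel '[{"x":0,"y":0,"z":-0.05,"ax":0,"ay":0,"az":0},{"x":0,"y":0,"z":-0.05,"ax":0,"ay":0,"az":0},{"x":0,"y":0,"z":-0.05,"ax":0,"ay":0,"az":0},{"x":0,"y":0,"z":-0.05,"ax":0,"ay":0,"az":0},{"x":0,"y":0,"z":-0.01,"ax":0,"ay":0,"az":0},{"x":0,"y":0,"z":0,"ax":0,"ay":0,"az":0},{"x":0,"y":0,"z":0,"ax":0,"ay":0,"az":0},{"x":0,"y":0,"z":0,"ax":0,"ay":0,"az":0}]'
```

```text
clock: 13.05
position: [554.7, 266.2, 132.6]
ee_rot: [-0.19, 0.982, -0.001, -0.001]
contact_force: [0.2, -1.1, -0.7]
gripper_width: 85.4
grasp_force: 0.0
clock: 13.85
position: [555.8, 267.1, 92.2]
ee_rot: [-0.19, 0.982, 0.0, 0.001]
contact_force: [0.7, -0.6, 0.4]
gripper_width: 85.4
grasp_force: 0.0
```

```bash
python3 -m handwheel '[{"x":0,"y":0,"z":0,"ax":0,"ay":0,"az":0},{"x":0,"y":0,"z":0,"ax":0,"ay":0,"az":0},{"x":0,"y":0,"z":0,"ax":0,"ay":0,"az":0},{"x":0,"y":0,"z":0,"ax":0,"ay":0,"az":0},{"x":0,"y":0,"z":0,"ax":0,"ay":0,"az":0},{"x":0,"y":0,"z":0,"ax":0,"ay":0,"az":0},{"x":0,"y":0,"z":0,"ax":0,"ay":0,"az":0},{"x":0,"y":0,"z":0,"ax":0,"ay":0,"az":0}]' -1
python3 -m handwheel '[{"x":0,"y":0,"z":0.02,"ax":0,"ay":0,"az":0},{"x":0,"y":0,"z":0.05,"ax":0,"ay":0,"az":0},{"x":0,"y":0,"z":0.1,"ax":0,"ay":0,"az":0},{"x":0,"y":0,"z":0.1,"ax":0,"ay":0,"az":0},{"x":0,"y":0,"z":0.1,"ax":0,"ay":0,"az":0},{"x":0,"y":0,"z":0.1,"ax":0,"ay":0,"az":0},{"x":0,"y":0,"z":0.03,"ax":0,"ay":0,"az":0},{"x":0,"y":0,"z":0,"ax":0,"ay":0,"az":0}]'
```

```text
clock: 14.65
position: [555.9, 267.2, 92.4]
ee_rot: [-0.19, 0.982, 0.0, 0.001]
contact_force: [-0.3, 0.2, 5.0]
gripper_width: 33.2
grasp_force: 60.0
clock: 15.45
position: [555.5, 267.0, 192.4]
ee_rot: [-0.19, 0.982, 0.0, 0.001]
contact_force: [-0.1, -0.6, -1.3]
gripper_width: 33.7
grasp_force: 59.8
```

```bash
python3 -m handwheel '[{"x":0.019,"y":-0.1,"z":0,"ax":0,"ay":0,"az":0},{"x":0.019,"y":-0.195,"z":0,"ax":0,"ay":0,"az":0},{"x":0.019,"y":-0.195,"z":0,"ax":0,"ay":0,"az":0},{"x":0.019,"y":-0.195,"z":0,"ax":0,"ay":0,"az":0},{"x":0.019,"y":-0.195,"z":0,"ax":0,"ay":0,"az":0},{"x":0.019,"y":-0.195,"z":0,"ax":0,"ay":0,"az":0},{"x":0.019,"y":-0.195,"z":0,"ax":0,"ay":0,"az":0},{"x":0.019,"y":-0.195,"z":0,"ax":0,"ay":0,"az":0}]'
python3 -m handwheel '[{"x":0.019,"y":-0.195,"z":0,"ax":0,"ay":0,"az":0},{"x":0.019,"y":-0.195,"z":0,"ax":0,"ay":0,"az":0},{"x":0.019,"y":-0.195,"z":0,"ax":0,"ay":0,"az":0},{"x":0.019,"y":-0.195,"z":0,"ax":0,"ay":0,"az":0},{"x":0.019,"y":-0.195,"z":0,"ax":0,"ay":0,"az":0},{"x":0.02,"y":-0.11,"z":0,"ax":0,"ay":0,"az":0},{"x":0,"y":0,"z":-0.1,"ax":0,"ay":0,"az":0},{"x":0,"y":0,"z":-0.15,"ax":0,"ay":0,"az":0}]'
python3 -m handwheel '[{"x":0,"y":0,"z":-0.15,"ax":0,"ay":0,"az":0},{"x":0,"y":0,"z":-0.15,"ax":0,"ay":0,"az":0},{"x":0,"y":0,"z":-0.05,"ax":0,"ay":0,"az":0},{"x":0,"y":0,"z":-0.05,"ax":0,"ay":0,"az":0},{"x":0,"y":0,"z":-0.05,"ax":0,"ay":0,"az":0},{"x":0,"y":0,"z":-0.02,"ax":0,"ay":0,"az":0},{"x":0,"y":0,"z":0,"ax":0,"ay":0,"az":0},{"x":0,"y":0,"z":0,"ax":0,"ay":0,"az":0}]'
```

```text
clock: 16.25
position: [584.8, -27.8, 190.0]
ee_rot: [-0.19, 0.982, 0.0, -0.002]
contact_force: [0.9, -0.2, -1.6]
gripper_width: 33.3
grasp_force: 59.8
clock: 17.05
position: [609.1, -244.4, 141.1]
ee_rot: [-0.189, 0.982, -0.0, 0.001]
contact_force: [0.8, 0.1, -1.3]
gripper_width: 33.4
grasp_force: 59.9
clock: 17.85
position: [609.5, -243.3, 48.6]
ee_rot: [-0.19, 0.982, -0.0, 0.001]
contact_force: [-0.1, -0.2, -0.6]
gripper_width: 33.2
grasp_force: 59.9
```

```bash
python3 -m handwheel '[{"x":0,"y":0,"z":-0.01,"ax":0,"ay":0,"az":0},{"x":0,"y":0,"z":-0.01,"ax":0,"ay":0,"az":0},{"x":0,"y":0,"z":0,"ax":0,"ay":0,"az":0},{"x":0,"y":0,"z":0,"ax":0,"ay":0,"az":0},{"x":0,"y":0,"z":0,"ax":0,"ay":0,"az":0},{"x":0,"y":0,"z":0,"ax":0,"ay":0,"az":0},{"x":0,"y":0,"z":0,"ax":0,"ay":0,"az":0},{"x":0,"y":0,"z":0,"ax":0,"ay":0,"az":0}]'
python3 -m handwheel '[{"x":0,"y":0,"z":0,"ax":0,"ay":0,"az":0},{"x":0,"y":0,"z":0,"ax":0,"ay":0,"az":0},{"x":0,"y":0,"z":0,"ax":0,"ay":0,"az":0},{"x":0,"y":0,"z":0,"ax":0,"ay":0,"az":0},{"x":0,"y":0,"z":0,"ax":0,"ay":0,"az":0},{"x":0,"y":0,"z":0.05,"ax":0,"ay":0,"az":0},{"x":0,"y":0,"z":0.15,"ax":0,"ay":0,"az":0},{"x":0,"y":0,"z":0.2,"ax":0,"ay":0,"az":0}]' 0.3
```

```text
clock: 18.65
position: [609.3, -243.2, 44.4]
ee_rot: [-0.19, 0.982, -0.0, 0.001]
contact_force: [-0.0, 0.8, 5.0]
gripper_width: 33.4
grasp_force: 60.3
clock: 19.45
position: [607.6, -242.9, 123.1]
ee_rot: [-0.19, 0.982, 0.001, -0.002]
contact_force: [1.6, 0.9, 0.3]
gripper_width: 55.6
grasp_force: 0.0
```

```bash
python3 -m handwheel '[{"x":0,"y":0,"z":0.2,"ax":0,"ay":0,"az":0},{"x":-0.034,"y":0.183,"z":0.1,"ax":0,"ay":0,"az":0},{"x":-0.034,"y":0.183,"z":0,"ax":0,"ay":0,"az":0},{"x":-0.034,"y":0.183,"z":0,"ax":0,"ay":0,"az":0},{"x":-0.034,"y":0.183,"z":0,"ax":0,"ay":0,"az":0},{"x":-0.034,"y":0.183,"z":0,"ax":0,"ay":0,"az":0},{"x":-0.034,"y":0.183,"z":0,"ax":0,"ay":0,"az":0},{"x":-0.034,"y":0.183,"z":0,"ax":0,"ay":0,"az":0}]' 1
python3 - <<'E'
from h import *
im=arm.get_image("scene")[:,:,::-1]
cv2.imwrite("pics/s4.png",cv2.resize(im[170:290,285:430],None,fx=5,fy=5,interpolation=2))
E
python3 -m handwheel '[{"x":-0.034,"y":0.183,"z":0,"ax":0,"ay":0,"az":0},{"x":-0.034,"y":0.183,"z":0,"ax":0,"ay":0,"az":0},{"x":-0.034,"y":0.183,"z":0,"ax":0,"ay":0,"az":0},{"x":-0.034,"y":0.183,"z":0,"ax":0,"ay":0,"az":0},{"x":0,"y":0,"z":-0.1,"ax":0,"ay":0,"az":0},{"x":0,"y":0,"z":-0.1,"ax":0,"ay":0,"az":0},{"x":0,"y":0,"z":-0.05,"ax":0,"ay":0,"az":0},{"x":0,"y":0,"z":0,"ax":0,"ay":0,"az":0}]'
python3 -m handwheel '[{"x":0,"y":0,"z":0,"ax":0,"ay":0,"az":0},{"x":0,"y":0,"z":-0.05,"ax":0,"ay":0,"az":0},{"x":0,"y":0,"z":-0.05,"ax":0,"ay":0,"az":0},{"x":0,"y":0,"z":-0.05,"ax":0,"ay":0,"az":0},{"x":0,"y":0,"z":-0.05,"ax":0,"ay":0,"az":0},{"x":0,"y":0,"z":-0.01,"ax":0,"ay":0,"az":0},{"x":0,"y":0,"z":0,"ax":0,"ay":0,"az":0},{"x":0,"y":0,"z":0,"ax":0,"ay":0,"az":0}]'
```

```text
clock: 20.25
position: [560.9, 14.5, 184.8]
ee_rot: [-0.19, 0.982, -0.0, 0.001]
contact_force: [-0.2, 0.2, -0.1]
gripper_width: 85.3
grasp_force: 0.0
clock: 21.1
position: [533.4, 158.9, 132.8]
ee_rot: [-0.19, 0.982, -0.0, -0.001]
contact_force: [0.3, -0.5, -0.2]
gripper_width: 85.4
grasp_force: 0.0
clock: 21.9
position: [534.3, 159.6, 91.9]
ee_rot: [-0.19, 0.982, -0.0, 0.0]
contact_force: [0.2, -0.1, -0.0]
gripper_width: 85.6
grasp_force: 0.0
```

View pics/s4.png

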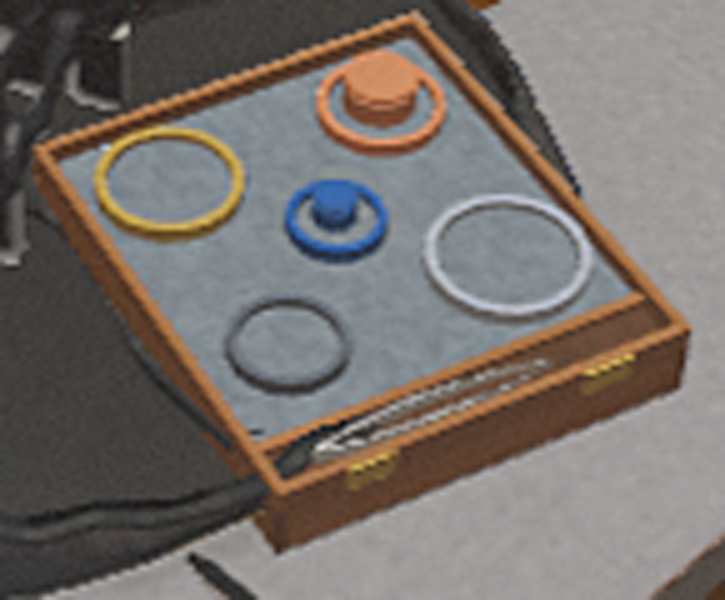

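Copper sits in its dish at (361,186), near centre. Now I'll grip dark.

```bash
python3 -m handwheel '[{"x":0,"y":0,"z":0,"ax":0,"ay":0,"az":0},{"x":0,"y":0,"z":0,"ax":0,"ay":0,"az":0},{"x":0,"y":0,"z":0,"ax":0,"ay":0,"az":0},{"x":0,"y":0,"z":0,"ax":0,"ay":0,"az":0},{"x":0,"y":0,"z":0,"ax":0,"ay":0,"az":0},{"x":0,"y":0,"z":0,"ax":0,"ay":0,"az":0},{"x":0,"y":0,"z":0,"ax":0,"ay":0,"az":0},{"x":0,"y":0,"z":0,"ax":0,"ay":0,"az":0}]' -1
python3 -m handwheel '[{"x":0,"y":0,"z":0.02,"ax":0,"ay":0,"az":0},{"x":0,"y":0,"z":0.05,"ax":0,"ay":0,"az":0},{"x":0,"y":0,"z":0.1,"ax":0,"ay":0,"az":0},{"x":0,"y":0,"z":0.1,"ax":0,"ay":0,"az":0},{"x":0,"y":0,"z":0.1,"ax":0,"ay":0,"az":0},{"x":0,"y":0,"z":0.03,"ax":0,"ay":0,"az":0},{"x":-0.005,"y":-0.09,"z":0,"ax":0,"ay":0,"az":0},{"x":-0.005,"y":-0.18,"z":0,"ax":0,"ay":0,"az":0}]'
python3 -m handwheel '[{"x":-0.005,"y":-0.18,"z":0,"ax":0,"ay":0,"az":0},{"x":0,"y":-0.18,"z":0,"ax":0,"ay":0,"az":0},{"x":0,"y":-0.18,"z":0,"ax":0,"ay":0,"az":0},{"x":0,"y":-0.18,"z":0,"ax":0,"ay":0,"az":0},{"x":0,"y":-0.18,"z":0,"ax":0,"ay":0,"az":0},{"x":0,"y":-0.12,"z":0,"ax":0,"ay":0,"az":0},{"x":0,"y":0,"z":-0.1,"ax":0,"ay":0,"az":0},{"x":0,"y":0,"z":-0.15,"ax":0,"ay":0,"az":0}]'
```

```text
clock: 22.7
position: [534.5, 159.7, 92.3]
ee_rot: [-0.19, 0.982, 0.0, 0.001]
contact_force: [-0.2, -0.9, 5.3]
gripper_width: 27.2
grasp_force: 59.2
clock: 23.5
position: [531.5, 105.7, 170.9]
ee_rot: [-0.192, 0.981, 0.0, -0.001]
contact_force: [0.4, -0.7, -1.8]
gripper_width: 27.2
grasp_force: 59.2
clock: 24.3
position: [531.0, -100.2, 121.7]
ee_rot: [-0.189, 0.982, -0.0, 0.001]
contact_force: [1.0, 0.6, -0.7]
gripper_width: 27.5
grasp_force: 59.3
```

```bash
python3 -m handwheel '[{"x":0,"y":0,"z":-0.15,"ax":0,"ay":0,"az":0},{"x":0,"y":0,"z":-0.1,"ax":0,"ay":0,"az":0},{"x":0,"y":0,"z":-0.05,"ax":0,"ay":0,"az":0},{"x":0,"y":0,"z":-0.05,"ax":0,"ay":0,"az":0},{"x":0,"y":0,"z":-0.02,"ax":0,"ay":0,"az":0},{"x":0,"y":0,"z":0,"ax":0,"ay":0,"az":0},{"x":0,"y":0,"z":0,"ax":0,"ay":0,"az":0},{"x":0,"y":0,"z":0,"ax":0,"ay":0,"az":0}]'
```

```text
clock: 25.1
position: [531.7, -98.5, 48.6]
ee_rot: [-0.19, 0.982, -0.0, 0.001]
contact_force: [0.7, 0.1, -0.2]
gripper_width: 27.0
grasp_force: 59.3
```

```bash
python3 -m handwheel '[{"x":0,"y":0,"z":-0.01,"ax":0,"ay":0,"az":0},{"x":0,"y":0,"z":-0.012,"ax":0,"ay":0,"az":0},{"x":0,"y":0,"z":0,"ax":0,"ay":0,"az":0},{"x":0,"y":0,"z":0,"ax":0,"ay":0,"az":0},{"x":0,"y":0,"z":0,"ax":0,"ay":0,"az":0},{"x":0,"y":0,"z":0,"ax":0,"ay":0,"az":0},{"x":0,"y":0,"z":0,"ax":0,"ay":0,"az":0},{"x":0,"y":0,"z":0,"ax":0,"ay":0,"az":0}]'
python3 -m handwheel '[{"x":0,"y":0,"z":0,"ax":0,"ay":0,"az":0},{"x":0,"y":0,"z":0,"ax":0,"ay":0,"az":0},{"x":0,"y":0,"z":0,"ax":0,"ay":0,"az":0},{"x":0,"y":0,"z":0,"ax":0,"ay":0,"az":0},{"x":0,"y":0,"z":0,"ax":0,"ay":0,"az":0},{"x":0,"y":0,"z":0.05,"ax":0,"ay":0,"az":0},{"x":0,"y":0,"z":0.15,"ax":0,"ay":0,"az":0},{"x":0,"y":0,"z":0.2,"ax":0,"ay":0,"az":0}]' 0.2
python3 -m handwheel '[{"x":0,"y":0,"z":0.1,"ax":0,"ay":0,"az":0},{"x":0.002,"y":0.185,"z":0,"ax":0,"ay":0,"az":0},{"x":0.002,"y":0.185,"z":0,"ax":0,"ay":0,"az":0},{"x":0.002,"y":0.185,"z":0,"ax":0,"ay":0,"az":0},{"x":0.002,"y":0.185,"z":0,"ax":0,"ay":0,"az":0},{"x":0.002,"y":0.185,"z":0,"ax":0,"ay":0,"az":0},{"x":0.002,"y":0.185,"z":0,"ax":0,"ay":0,"az":0},{"x":0.002,"y":0.177,"z":0,"ax":0,"ay":0,"az":0}]' 1
python3 - <<'E'
from h import *
im=arm.get_image("scene")[:,:,::-1]
a=cv2.resize(im[170:270,285:430],None,fx=4,fy=4,interpolation=2);b=cv2.resize(im[260:310,145:290],None,fx=4,fy=4,interpolation=2)
cv2.imwrite("pics/s5.png",np.vstack([a,b]))
E
```

```text
clock: 25.9
position: [531.5, -98.5, 44.3]
ee_rot: [-0.191, 0.982, -0.0, 0.001]
contact_force: [-0.6, 0.3, 5.3]
gripper_width: 27.8
grasp_force: 59.9
clock: 26.7
position: [529.7, -98.7, 123.1]
ee_rot: [-0.19, 0.982, 0.0, -0.002]
contact_force: [1.3, 0.2, -1.1]
gripper_width: 51.3
grasp_force: 0.0
clock: 27.5
position: [533.8, 160.5, 144.3]
ee_rot: [-0.19, 0.982, 0.0, 0.001]
contact_force: [0.7, -0.9, 0.1]
gripper_width: 85.7
grasp_force: 0.0
```

View pics/s5.png

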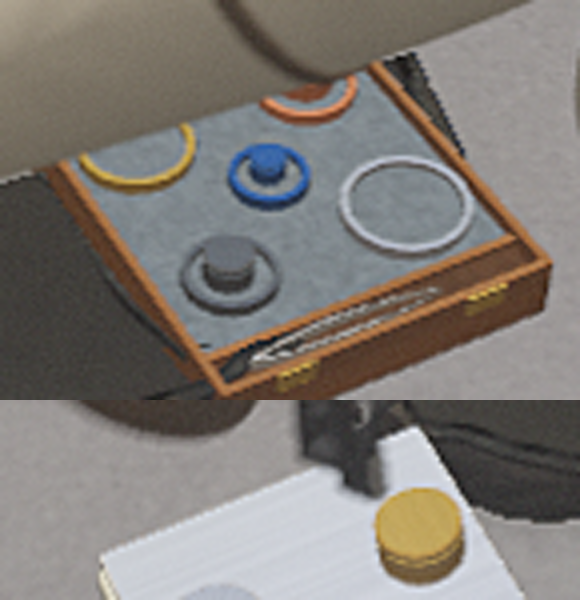

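Dark is in its dish at (343,233). Brass is still standing on the pan at (250,290), as predicted.

```bash
python3 -m handwheel '[{"x":0,"y":-0.003,"z":-0.1,"ax":0,"ay":0,"az":0},{"x":0,"y":0,"z":-0.1,"ax":0,"ay":0,"az":0},{"x":0,"y":0,"z":-0.1,"ax":0,"ay":0,"az":0},{"x":0,"y":0,"z":-0.05,"ax":0,"ay":0,"az":0},{"x":0,"y":0,"z":-0.03,"ax":0,"ay":0,"az":0},{"x":0,"y":0,"z":-0.01,"ax":0,"ay":0,"az":0},{"x":0,"y":0,"z":0,"ax":0,"ay":0,"az":0},{"x":0,"y":0,"z":0,"ax":0,"ay":0,"az":0}]'
python3 -m handwheel '[{"x":0,"y":0,"z":0,"ax":0,"ay":0,"az":0},{"x":0,"y":0,"z":0,"ax":0,"ay":0,"az":0},{"x":0,"y":0,"z":0,"ax":0,"ay":0,"az":0},{"x":0,"y":0,"z":0,"ax":0,"ay":0,"az":0},{"x":0,"y":0,"z":0,"ax":0,"ay":0,"az":0},{"x":0,"y":0,"z":0,"ax":0,"ay":0,"az":0},{"x":0,"y":0,"z":0,"ax":0,"ay":0,"az":0},{"x":0,"y":0,"z":0,"ax":0,"ay":0,"az":0}]' -1
python3 -m handwheel '[{"x":0,"y":0,"z":0.02,"ax":0,"ay":0,"az":0},{"x":0,"y":0,"z":0.05,"ax":0,"ay":0,"az":0},{"x":0,"y":0,"z":0.1,"ax":0,"ay":0,"az":0},{"x":0,"y":0,"z":0.1,"ax":0,"ay":0,"az":0},{"x":0,"y":0,"z":0.1,"ax":0,"ay":0,"az":0},{"x":0,"y":0,"z":0.1,"ax":0,"ay":0,"az":0},{"x":0,"y":0,"z":0.03,"ax":0,"ay":0,"az":0},{"x":0,"y":0,"z":0,"ax":0,"ay":0,"az":0}]'
```

```text
clock: 28.35
position: [534.4, 158.5, 66.2]
ee_rot: [-0.19, 0.982, 0.0, 0.001]
contact_force: [0.2, 1.3, 0.4]
gripper_width: 85.6
grasp_force: 0.0
clock: 29.15
position: [534.3, 158.6, 66.1]
ee_rot: [-0.19, 0.982, 0.0, 0.001]
contact_force: [-1.3, 1.0, 5.3]
gripper_width: 42.0
grasp_force: 61.3
clock: 29.95
position: [533.9, 158.3, 165.9]
ee_rot: [-0.19, 0.982, 0.0, 0.001]
contact_force: [0.4, 0.0, -3.9]
gripper_width: 42.0
grasp_force: 61.3
```

```bash
python3 -m handwheel '[{"x":0.03,"y":-0.08,"z":0,"ax":0,"ay":0,"az":0},{"x":0.06,"y":-0.165,"z":0,"ax":0,"ay":0,"az":0},{"x":0.065,"y":-0.175,"z":0,"ax":0,"ay":0,"az":0},{"x":0.065,"y":-0.175,"z":0,"ax":0,"ay":0,"az":0},{"x":0.065,"y":-0.175,"z":0,"ax":0,"ay":0,"az":0},{"x":0.065,"y":-0.175,"z":0,"ax":0,"ay":0,"az":0},{"x":0.065,"y":-0.175,"z":0,"ax":0,"ay":0,"az":0},{"x":0.065,"y":-0.175,"z":0,"ax":0,"ay":0,"az":0}]'
python3 -m handwheel '[{"x":0.055,"y":-0.16,"z":0,"ax":0,"ay":0,"az":0},{"x":0,"y":0,"z":-0.05,"ax":0,"ay":0,"az":0},{"x":0,"y":0,"z":-0.15,"ax":0,"ay":0,"az":0},{"x":0,"y":0,"z":-0.15,"ax":0,"ay":0,"az":0},{"x":0,"y":0,"z":-0.1,"ax":0,"ay":0,"az":0},{"x":0,"y":0,"z":-0.1,"ax":0,"ay":0,"az":0},{"x":0,"y":0,"z":-0.03,"ax":0,"ay":0,"az":0},{"x":0,"y":0,"z":0,"ax":0,"ay":0,"az":0}]'
python3 -m handwheel '[{"x":0,"y":0,"z":0,"ax":0,"ay":0,"az":0},{"x":0,"y":0,"z":0,"ax":0,"ay":0,"az":0},{"x":0,"y":0,"z":0,"ax":0,"ay":0,"az":0},{"x":0,"y":0,"z":0,"ax":0,"ay":0,"az":0},{"x":0,"y":0,"z":0,"ax":0,"ay":0,"az":0},{"x":0,"y":0,"z":0,"ax":0,"ay":0,"az":0},{"x":0,"y":0,"z":0,"ax":0,"ay":0,"az":0},{"x":0,"y":0,"z":0,"ax":0,"ay":0,"az":0}]'
```

```text
clock: 30.75
position: [629.1, -102.1, 163.0]
ee_rot: [-0.19, 0.982, 0.001, -0.002]
contact_force: [1.3, 1.2, -3.5]
gripper_width: 41.7
grasp_force: 61.4
clock: 31.55
position: [639.3, -132.3, 47.1]
ee_rot: [-0.19, 0.982, 0.0, -0.002]
contact_force: [0.5, -0.7, -3.1]
gripper_width: 42.1
grasp_force: 61.6
clock: 32.35
position: [640.8, -132.7, 49.3]
ee_rot: [-0.19, 0.982, 0.0, -0.0]
contact_force: [0.6, 0.2, -3.4]
gripper_width: 41.5
grasp_force: 61.6
```

```bash
python3 -m handwheel '[{"x":0,"y":0,"z":-0.01,"ax":0,"ay":0,"az":0},{"x":0,"y":0,"z":-0.01,"ax":0,"ay":0,"az":0},{"x":0,"y":0,"z":-0.005,"ax":0,"ay":0,"az":0},{"x":0,"y":0,"z":0,"ax":0,"ay":0,"az":0},{"x":0,"y":0,"z":0,"ax":0,"ay":0,"az":0},{"x":0,"y":0,"z":0,"ax":0,"ay":0,"az":0},{"x":0,"y":0,"z":0,"ax":0,"ay":0,"az":0},{"x":0,"y":0,"z":0,"ax":0,"ay":0,"az":0}]'
python3 -m handwheel '[{"x":0,"y":0,"z":0,"ax":0,"ay":0,"az":0},{"x":0,"y":0,"z":0,"ax":0,"ay":0,"az":0},{"x":0,"y":0,"z":0,"ax":0,"ay":0,"az":0},{"x":0,"y":0,"z":0,"ax":0,"ay":0,"az":0},{"x":0,"y":0,"z":0,"ax":0,"ay":0,"az":0},{"x":0,"y":0,"z":0.05,"ax":0,"ay":0,"az":0},{"x":0,"y":0,"z":0.15,"ax":0,"ay":0,"az":0},{"x":0,"y":0,"z":0.2,"ax":0,"ay":0,"az":0}]' 0.5
python3 -m handwheel '[{"x":0,"y":0,"z":0.1,"ax":0,"ay":0,"az":0},{"x":-0.04,"y":0.182,"z":0,"ax":0,"ay":0,"az":0},{"x":-0.04,"y":0.182,"z":0,"ax":0,"ay":0,"az":0},{"x":-0.04,"y":0.182,"z":0,"ax":0,"ay":0,"az":0},{"x":-0.04,"y":0.182,"z":0,"ax":0,"ay":0,"az":0},{"x":-0.04,"y":0.182,"z":0,"ax":0,"ay":0,"az":0},{"x":-0.04,"y":0.182,"z":0,"ax":0,"ay":0,"az":0},{"x":-0.04,"y":0.182,"z":0,"ax":0,"ay":0,"az":0}]' 1
python3 - <<'E'
from h import *
im=arm.get_image("scene")[:,:,::-1]
a=cv2.resize(im[170:270,285:430],None,fx=4,fy=4,interpolation=2);b=cv2.resize(im[290:340,145:290],None,fx=4,fy=4,interpolation=2)
cv2.imwrite("pics/s6.png",np.vstack([a,b]));print(proj("scene",[552.9,266.7,84]))
E
```

```text
clock: 33.15
position: [640.9, -132.7, 44.3]
ee_rot: [-0.19, 0.982, -0.0, 0.0]
contact_force: [0.1, -1.1, -4.0]
gripper_width: 41.5
grasp_force: 61.9
clock: 33.95
position: [639.5, -132.7, 123.7]
ee_rot: [-0.19, 0.982, 0.0, -0.002]
contact_force: [0.2, -0.4, 0.2]
gripper_width: 64.0
grasp_force: 0.0
clock: 34.75
position: [584.6, 123.6, 145.4]
ee_rot: [-0.19, 0.982, 0.0, 0.001]
contact_force: [0.3, 0.4, -0.2]
gripper_width: 85.1
grasp_force: 0.0
[200.8 315.3]
```

View pics/s6.png

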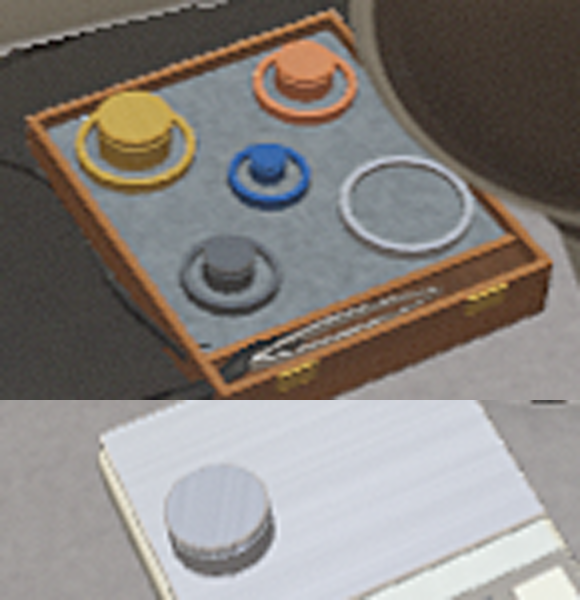

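Brass is in its dish at (319,200). Steel is alone on the pan at (199.5,317), as predicted.

```bash
python3 -m handwheel '[{"x":-0.04,"y":0.182,"z":0,"ax":0,"ay":0,"az":0},{"x":-0.04,"y":0.182,"z":0,"ax":0,"ay":0,"az":0},{"x":-0.04,"y":0.182,"z":0,"ax":0,"ay":0,"az":0},{"x":-0.038,"y":0.178,"z":0,"ax":0,"ay":0,"az":0},{"x":0,"y":0,"z":-0.05,"ax":0,"ay":0,"az":0},{"x":0,"y":0,"z":-0.05,"ax":0,"ay":0,"az":0},{"x":0,"y":0,"z":0,"ax":0,"ay":0,"az":0},{"x":0,"y":0,"z":0,"ax":0,"ay":0,"az":0}]' 
python3 -m handwheel '[{"x":0,"y":0,"z":-0.1,"ax":0,"ay":0,"az":0},{"x":0,"y":0,"z":-0.1,"ax":0,"ay":0,"az":0},{"x":0,"y":0,"z":-0.05,"ax":0,"ay":0,"az":0},{"x":0,"y":0,"z":-0.03,"ax":0,"ay":0,"az":0},{"x":0,"y":0,"z":-0.01,"ax":0,"ay":0,"az":0},{"x":0,"y":0,"z":0,"ax":0,"ay":0,"az":0},{"x":0,"y":0,"z":0,"ax":0,"ay":0,"az":0},{"x":0,"y":0,"z":0,"ax":0,"ay":0,"az":0}]' 
python3 -m handwheel '[{"x":0,"y":0,"z":0,"ax":0,"ay":0,"az":0},{"x":0,"y":0,"z":0,"ax":0,"ay":0,"az":0},{"x":0,"y":0,"z":0,"ax":0,"ay":0,"az":0},{"x":0,"y":0,"z":0,"ax":0,"ay":0,"az":0},{"x":0,"y":0,"z":0,"ax":0,"ay":0,"az":0},{"x":0,"y":0,"z":0,"ax":0,"ay":0,"az":0},{"x":0,"y":0,"z":0,"ax":0,"ay":0,"az":0},{"x":0,"y":0,"z":0,"ax":0,"ay":0,"az":0}]' -1
python3 -m handwheel '[{"x":0,"y":0,"z":0.02,"ax":0,"ay":0,"az":0},{"x":0,"y":0,"z":0.05,"ax":0,"ay":0,"az":0},{"x":0,"y":0,"z":0.1,"ax":0,"ay":0,"az":0},{"x":0,"y":0,"z":0.1,"ax":0,"ay":0,"az":0},{"x":0,"y":0,"z":0.1,"ax":0,"ay":0,"az":0},{"x":0,"y":0,"z":0.1,"ax":0,"ay":0,"az":0},{"x":0,"y":0,"z":0.03,"ax":0,"ay":0,"az":0},{"x":0,"y":0,"z":0,"ax":0,"ay":0,"az":0}]'
```

```text
clock: 35.6
position: [553.4, 265.6, 124.1]
ee_rot: [-0.19, 0.982, -0.0, -0.0]
contact_force: [-0.1, 0.2, -0.3]
gripper_width: 85.3
grasp_force: 0.0
clock: 36.4
position: [553.6, 267.2, 67.1]
ee_rot: [-0.19, 0.982, 0.0, 0.001]
contact_force: [-0.0, -0.2, 0.5]
gripper_width: 85.0
grasp_force: 0.0
clock: 37.2
position: [553.7, 267.3, 67.2]
ee_rot: [-0.19, 0.982, 0.0, 0.001]
contact_force: [-0.9, 0.1, 5.5]
gripper_width: 47.6
grasp_force: 62.7
clock: 38.0
position: [553.3, 266.9, 166.8]
ee_rot: [-0.19, 0.982, 0.0, 0.0]
contact_force: [0.1, 0.4, -4.3]
gripper_width: 47.5
grasp_force: 62.3
```

```bash
python3 -m handwheel '[{"x":-0.02,"y":-0.1,"z":0,"ax":0,"ay":0,"az":0},{"x":-0.02,"y":-0.19,"z":0,"ax":0,"ay":0,"az":0},{"x":-0.02,"y":-0.19,"z":0,"ax":0,"ay":0,"az":0},{"x":-0.02,"y":-0.19,"z":0,"ax":0,"ay":0,"az":0},{"x":-0.02,"y":-0.19,"z":0,"ax":0,"ay":0,"az":0},{"x":-0.02,"y":-0.19,"z":0,"ax":0,"ay":0,"az":0},{"x":-0.02,"y":-0.19,"z":0,"ax":0,"ay":0,"az":0},{"x":-0.02,"y":-0.19,"z":0,"ax":0,"ay":0,"az":0}]'
python3 -m handwheel '[{"x":-0.02,"y":-0.19,"z":0,"ax":0,"ay":0,"az":0},{"x":-0.02,"y":-0.19,"z":0,"ax":0,"ay":0,"az":0},{"x":-0.02,"y":-0.19,"z":0,"ax":0,"ay":0,"az":0},{"x":-0.02,"y":-0.19,"z":0,"ax":0,"ay":0,"az":0},{"x":-0.027,"y":-0.188,"z":0,"ax":0,"ay":0,"az":0},{"x":0,"y":0,"z":-0.05,"ax":0,"ay":0,"az":0},{"x":0,"y":0,"z":-0.1,"ax":0,"ay":0,"az":0},{"x":0,"y":0,"z":-0.1,"ax":0,"ay":0,"az":0}]'
python3 -m handwheel '[{"x":0,"y":0,"z":-0.1,"ax":0,"ay":0,"az":0},{"x":0,"y":0,"z":-0.1,"ax":0,"ay":0,"az":0},{"x":0,"y":0,"z":-0.1,"ax":0,"ay":0,"az":0},{"x":0,"y":0,"z":-0.03,"ax":0,"ay":0,"az":0},{"x":0,"y":0,"z":0,"ax":0,"ay":0,"az":0},{"x":0,"y":0,"z":0,"ax":0,"ay":0,"az":0},{"x":0,"y":0,"z":0,"ax":0,"ay":0,"az":0},{"x":0,"y":0,"z":0,"ax":0,"ay":0,"az":0}]'
```

```text
clock: 38.8
position: [519.7, -20.7, 164.8]
ee_rot: [-0.19, 0.982, 0.0, -0.002]
contact_force: [0.8, -0.5, -2.0]
gripper_width: 48.0
grasp_force: 62.4
clock: 39.6
position: [498.7, -208.7, 114.4]
ee_rot: [-0.19, 0.982, 0.001, -0.001]
contact_force: [0.6, 0.2, -4.0]
gripper_width: 48.0
grasp_force: 62.6
clock: 40.4
position: [500.5, -208.8, 51.3]
ee_rot: [-0.19, 0.982, -0.0, 0.001]
contact_force: [-0.0, -0.5, -4.4]
gripper_width: 47.9
grasp_force: 62.6
```

Next: lower 6.2 mm, release, retreat, then check.

```bash
python3 -m handwheel '[{"x":0,"y":0,"z":-0.01,"ax":0,"ay":0,"az":0},{"x":0,"y":0,"z":-0.01,"ax":0,"ay":0,"az":0},{"x":0,"y":0,"z":-0.01,"ax":0,"ay":0,"az":0},{"x":0,"y":0,"z":0,"ax":0,"ay":0,"az":0},{"x":0,"y":0,"z":0,"ax":0,"ay":0,"az":0},{"x":0,"y":0,"z":0,"ax":0,"ay":0,"az":0},{"x":0,"y":0,"z":0,"ax":0,"ay":0,"az":0},{"x":0,"y":0,"z":0,"ax":0,"ay":0,"az":0}]'
python3 -m handwheel '[{"x":0,"y":0,"z":0,"ax":0,"ay":0,"az":0},{"x":0,"y":0,"z":0,"ax":0,"ay":0,"az":0},{"x":0,"y":0,"z":0,"ax":0,"ay":0,"az":0},{"x":0,"y":0,"z":0,"ax":0,"ay":0,"az":0},{"x":0,"y":0,"z":0,"ax":0,"ay":0,"az":0},{"x":0,"y":0,"z":0.05,"ax":0,"ay":0,"az":0},{"x":0,"y":0,"z":0.15,"ax":0,"ay":0,"az":0},{"x":0,"y":0,"z":0.2,"ax":0,"ay":0,"az":0}]' 0.6
python3 -m handwheel '[{"x":0,"y":0,"z":0.1,"ax":0,"ay":0,"az":0},{"x":0,"y":0.15,"z":0.1,"ax":0,"ay":0,"az":0},{"x":0,"y":0.2,"z":0,"ax":0,"ay":0,"az":0},{"x":0,"y":0.2,"z":0,"ax":0,"ay":0,"az":0},{"x":0,"y":0.2,"z":0,"ax":0,"ay":0,"az":0},{"x":0,"y":0.2,"z":0,"ax":0,"ay":0,"az":0},{"x":0,"y":0.2,"z":0,"ax":0,"ay":0,"az":0},{"x":0,"y":0.2,"z":0,"ax":0,"ay":0,"az":0}]'
python3 -m handwheel '[{"x":0,"y":0.15,"z":0,"ax":0,"ay":0,"az":0},{"x":0,"y":0.1,"z":0,"ax":0,"ay":0,"az":0},{"x":0,"y":0.05,"z":0,"ax":0,"ay":0,"az":0},{"x":0,"y":0,"z":0,"ax":0,"ay":0,"az":0},{"x":0,"y":0,"z":0,"ax":0,"ay":0,"az":0},{"x":0,"y":0,"z":0,"ax":0,"ay":0,"az":0},{"x":0,"y":0,"z":0,"ax":0,"ay":0,"az":0},{"x":0,"y":0,"z":0,"ax":0,"ay":0,"az":0}]'
python3 - <<'E'
from h import *
im=arm.get_image("top")[:,:,::-1];a=cv2.resize(im[155:275,345:470],None,fx=3,fy=3,interpolation=2)
im=arm.get_image("scene")[:,:,::-1];b=cv2.resize(im[170:275,285:430],None,fx=4,fy=4,interpolation=2)[:360,:400]
b=cv2.resize(im[170:290,290:430],None,fx=3,fy=3,interpolation=2)
cv2.imwrite("pics/s7.png",np.hstack([a,b]))
E
```

```text
clock: 41.2
position: [499.9, -208.8, 45.1]
ee_rot: [-0.19, 0.982, -0.0, 0.0]
contact_force: [-2.8, 1.7, 6.0]
gripper_width: 47.7
grasp_force: 63.5
clock: 42.0
position: [498.6, -208.6, 124.1]
ee_rot: [-0.19, 0.982, 0.001, -0.002]
contact_force: [1.0, -0.2, -0.2]
gripper_width: 68.3
grasp_force: 0.0
clock: 42.8
position: [499.7, 62.9, 165.3]
ee_rot: [-0.19, 0.982, 0.0, 0.001]
contact_force: [0.5, 1.2, -0.1]
gripper_width: 68.2
grasp_force: 0.0
clock: 43.6
position: [499.9, 120.5, 164.3]
ee_rot: [-0.19, 0.982, -0.0, -0.0]
contact_force: [-0.1, 0.3, -0.2]
gripper_width: 68.3
grasp_force: 0.0
```

View pics/s7.png

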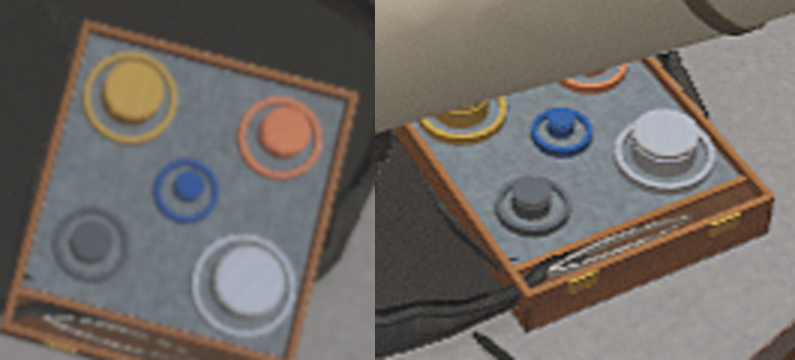

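The top view shows all five weights upright in their own dishes, and my estimate is that each is within about 4 mm of centre. I'm handing in.

```bash
python3 -c "
from bench import arm
print(arm.job_done())"
```

```text
the job is handed in; nothing more can be done
None
```

All five weights are upright in the dishes of their own colour, each an estimated 4 mm or less from centre in the last pictures, and the job was handed in at about 44 s; the hand-in gave no verdict.

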